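# Find the snack tub with the loose steel ball

## Task

The loose steel ball of the spice mill has been shut in one of the three identical small white tubs; the other two are packed solid. Pick the tubs up and shake them briskly in the air until you find the one that rattles, setting each quiet one gently back upright where it stood, and leave the other things on the counter alone. Then hold the rattling tub out, upright and still, about a hand's breadth above the round cork trivet, and finish while still holding it there.

Things in the scene. Friction and masses are not known exactly. Their poses are not given: they have to be found in the camera images.
- tub_a: one of three identical sealed tubs: opaque white plastic box, 112 x 64 mm in plan, 72 mm tall with its flush light-grey lid, which does not come off; flat upright sides, at any yaw. Origin: centre of its underside; z up, x along its 112 mm length, y across its 64 mm width. 0.24 to 0.44 kg in all; weight does not tell them apart. Any one of the three may be the one that rattles
- tub_b: second of the three identical tubs (see tub_a). In one of the three (drawn anew each time) a loose 38 mm steel ball of 220 g can roll along the length, about 33 mm either way from the middle; the other two are packed solid and behave as one rigid piece
- tub_c: third of the three identical tubs (see tub_a). Shaking a held tub level, back and forth along its length by 60 mm or more at about 0.3 m/s, makes the ball knock on the end walls hard enough; dipping an end by 0.06 rad rolls it there. It is felt at the wrist as jolts, and as a moment of about 0.05 N m either way when the ball lies at an end; a packed tub held level gives none
- trivet_top (a point): centre of the upper face of the round cork trivet, 140 mm across and 8 mm thick, fixed on the counter beyond the tubs. A 110 mm tall jar and a wooden spoon lie farther out, at least 20 mm past its edge
- salt: bystander: white salt pot, 38 mm across, 60 mm tall, between two tubs; origin at the centre of its underside
- pepper: bystander: dark wooden pepper pot, 38 mm across, 60 mm tall, between two tubs; origin at the centre of its underside
- mill: bystander: empty marble bowl of the spice mill, 104 mm across, 62 mm tall; origin at the centre of its underside
- mug: bystander: blue mug, 80 mm across without its handle, 92 mm tall; origin at the centre of its underside
Mind the look-alikes: they are no part of the job. Leave any green or turquoise look-alike of the tub_b alone. Leave any yellow look-alike of the tub_c alone.

How it is judged:
On the way:
1. the tub with the loose ball is held clear of the counter and shaken so that the ball knocks in it (((height (world z) of tub_a above 0.03 m and contact force between ball_c0 and tub_a above 4 N and contact force between tub_a and the fingers above 2 N) or (height (world z) of tub_b above 0.03 m and contact force between ball_c0 and tub_b above 4 N and contact force between tub_b and the fingers above 2 N) or (height (world z) of tub_c above 0.03 m and contact force between ball_c0 and tub_c above 4 N and contact force between tub_c and the fingers above 2 N))).
At the end, for the whole second after the job is handed in: the tub with the ball is held in the fingers, upright within 0.25 rad and still, its middle within 50 mm of the trivet's middle in plan and its underside 50 to 220 mm above the counter; the other two tubs stand upright on the counter within 60 mm of where they began (height (world z) of ball_c0 above 0.055 m and ((horizontal distance between tub_a and trivet_top below 0.05 m and height (world z) of tub_a between 0.05 and 0.22 m and angle between tub_a's own z axis and vertical below 0.25 rad and linear speed of tub_a below 0.04 m/s and contact force between tub_a and the fingers above 2 N and height (world z) of each of tub_b, tub_c below 0.012 m and angle between each of tub_b, tub_c's own z axis and vertical below 0.15 rad and distance of each of tub_b, tub_c from where it was at the start of the episode below 0.06 m and linear speed of each of tub_b, tub_c below 0.03 m/s) or (horizontal distance between tub_b and trivet_top below 0.05 m and height (world z) of tub_b between 0.05 and 0.22 m and angle between tub_b's own z axis and vertical below 0.25 rad and linear speed of tub_b below 0.04 m/s and contact force between tub_b and the fingers above 2 N and height (world z) of each of tub_a, tub_c below 0.012 m and angle between each of tub_a, tub_c's own z axis and vertical below 0.15 rad and distance of each of tub_a, tub_c from where it was at the start of the episode below 0.06 m and linear speed of each of tub_a, tub_c below 0.03 m/s) or (horizontal distance between tub_c and trivet_top below 0.05 m and height (world z) of tub_c between 0.05 and 0.22 m and angle between tub_c's own z axis and vertical below 0.25 rad and linear speed of tub_c below 0.04 m/s and contact force between tub_c and the fingers above 2 N and height (world z) of each of tub_a, tub_b below 0.012 m and angle between each of tub_a, tub_b's own z axis and vertical below 0.15 rad and distance of each of tub_a, tub_b from where it was at the start of the episode below 0.06 m and linear speed of each of tub_a, tub_b below 0.03 m/s))); the arm keeps its last pose, push and grip.
It fails at once if a bystander is shifted by more than 40 mm or tipped over (distance of any of salt, pepper, mill, mug, jar_c0, spoon_c0 from where it was at the start of the episode above 0.04 m or angle between any of salt, pepper, mill, mug's own z axis and vertical above 0.6 rad).
It fails at once if a tub is dropped or slammed onto the counter ((height (world z) of tub_a below 0.03 m and linear speed of tub_a above 0.6 m/s) or (height (world z) of tub_b below 0.03 m and linear speed of tub_b above 0.6 m/s) or (height (world z) of tub_c below 0.03 m and linear speed of tub_c above 0.6 m/s)).
It also fails if it takes over 72 s, if anything falls off the work surface, if the arm or the gripper's body presses on something with over 40 N, if the wrist force passes 120 N, or if a joint passes its speed limit or range.

## Robot

A 6-joint arm with a two-finger parallel gripper is mounted at the origin on the work surface. World frame = base frame: x ahead of the robot, y to its left, z up, the work surface at z = 0. Lengths are in m, angles in rad, forces in N, time in s.
With the tool pointing down it reaches from about 0.375 to 0.975 m from the base axis. Payload 3.8 kg.
Tool frame: the origin (TCP) lies midway between the tips of the shut fingers; the grasp point (between the pads) lies 19 mm behind it; z points along the fingers, y is the line along which they close (so a half turn about z gives the same grasp; the last joint's range is limited). The gripper opens to 85 mm and grips with 20 to 120 N. Pads are 22 mm wide; open, the fingers measure 114 mm over their backs; the gripper's body (76 mm by 85 mm) begins 54 mm behind the grasp point. The pads swing forward as they close: fully open they stand 13 mm farther back than shut.
Start: joints at [1.13, 0.264, 1.604, -0, 1.274, -0.037], TCP at [0.265, 0.621, 0.231] pointing down, gripper open.
Joint ranges: [-2.63, 2.63], [-0.94, 2.18], [0.31, 2.57], [-1.31, 4.45], [0, 2.66], [-2.55, 2.55]. Speed limits (rad/s): [2.57, 2.57, 3.14, 3.14, 3.14, 3.14].

## Interface

Orientations are given as a rotation vector (axis times angle).
In Python, from workcell import bot, cams gives the robot as it stands.
- The arm moves only by the tool play_rows, never from a script. Its argument "rows" is a list of rows, each a list of 2 entries, a list of its own where there are three numbers: the shift along the tool's x, y, z scaled (see below), then the turn, a rotation vector about the tool's x, y, z scaled (see below). A call has 1 to 20 rows; each row is the pose to reach, as a shift and turn from the pose commanded when the call began, along the tool's axes at that moment; what a row does not reach only later rows make up. The controller multiplies each number of a shift by 250 mm and each number of a turn by 45 degrees. A row lasts 1/12 s, in which the tool goes at most 41.7 mm and 7.16 degrees, less where a joint would pass 70% of its speed; a pose out of reach is approached as far as the arm can. A call with a number of a shift or a turn outside -1 to 1 is refused whole. A call with a gripper value outside its range is refused whole. "claw" is the opening, from -1 (shut) to 1 (fully open), set as the call begins (left out, the last holds). The fingers move at their own pace and stop on an object; "newtons" is the grip in N (left out, the last holds). Time passes only in rows, so rows that repeat a pose let the fingers close. It gives the time, the measured TCP pose, the force, the opening and the grip force at its end, in the units of the state.
- bot.read_state(): the state, without advancing time (a new reading comes with each control period).
- cams.read_camera(name): name is "side" or "top"; returns a dict with "image" (400x640x3 uint8, red, green, blue), "K" (3x3 intrinsics, pixels), "k1" (the pictures are not rectified: a ray, as slopes to the right and down, at radius r is drawn at 1 + k1 r^2 times it, then the intrinsics apply), "T" (4x4, takes a point from camera to world coordinates). Camera axes: x right, y down, z forward; pixel columns grow to the right and rows downward; lengths in m; the calibration is good to about 2 mm. A picture is of the moment at which its call begins. There is no depth.
- bot.finish_job(): hands the job in; it is judged then, once.
The state is a dict: "time": time; "q": joint angles; "joint_vel": joint speeds; "joint_torque": joint torques, N m; "tool_pos": TCP position; "tcp_rot": TCP orientation; "wrist_force": force on the tool from outside, world axes, zero at the start; "torque": the same for the moment, N m; "width": opening from 0.0 (shut) to 1.0 (fully open); "grip_force": force on a finger pad.
Only numpy, scipy, OpenCV 4.12 (cv2) and the standard library are available. Lean on these libraries where they do the work, as an engineer would, in place of code of your own. Each camera call takes 0.05 s, during which the arm holds its last target. There are 200 camera calls.

## Working session

There is one attempt and no reset: what is moved stays moved. The work goes in short steps, Python scripts to look and compute and a tool call to move; the robot and the scene stay as the last step left them, time stands still between calls to the robot, and variables do not carry over. Pictures are saved under pics/ and viewed, at most 10 in all, crops included, and the job is handed in when it is done.

Besides the shell and the picture viewer there is one more tool, called after "Request:" as a command line: name --argument value ..., lists and objects as JSON in quotes. play_rows: Moves the arm, as the interface text tells. Its arguments: {"type":"object","properties":{"rows":{"type":"array","items":{"type":"array"}},"claw":{"type":"number"},"newtons":{"type":"number"}},"required":["rows"]}

```bash
mkdir -p pics; python3 - <<'E'
from workcell import bot,cams
import cv2
for n in ("top","side"):
    c=cams.read_camera(n); cv2.imwrite(f"pics/{n}0.png",c["image"][:,:,::-1]); print(n,c["K"],c["k1"],c["T"])
print(bot.read_state())
E
```

```text
top [[454.65113789   0.         307.84154075]
 [  0.         454.65113789 198.04785208]
 [  0.           0.           1.        ]] -0.13335716944812012 [[ 0.01210205 -0.99293573  0.11803462  0.31119776]
 [-0.99991214 -0.01137882  0.00679929  0.04546114]
 [-0.00540816 -0.11810653 -0.9929862   1.44947804]
 [ 0.          0.          0.          1.        ]]
side [[476.21897456   0.         319.0550017 ]
 [  0.         476.21897456 200.49753811]
 [  0.           0.           1.        ]] -0.013806450210496438 [[ 0.80662136 -0.3836776   0.44961481 -0.08401709]
 [-0.59105673 -0.52839036  0.60947155 -0.70799758]
 [ 0.00373155 -0.75736063 -0.65298618  0.84904997]
 [ 0.          0.          0.          1.        ]]
{'time': 0.1, 'q': array([ 1.13005628e+00,  2.64683269e-01,  1.60523383e+00, -7.18029892e-06,
        1.27368881e+00, -3.68956750e-02]), 'joint_vel': array([-0.00031832, -0.0022538 , -0.00317247,  0.00113713, -0.00087716,
        0.00039823]), 'joint_torque': array([ 1.76732679e-03, -5.16702533e+01, -3.68592095e+01,  3.90362209e-05,
        6.28344569e-03, -5.62116700e-07]), 'tool_pos': array([0.26496785, 0.62010925, 0.23008479]), 'tcp_rot': array([-6.29957590e-01, -3.07730372e+00,  3.07475281e-03]), 'wrist_force': array([-0.60932161, -0.48726512,  0.05864033]), 'torque': array([ 0.04783286, -0.00760442, -0.05706459]), 'grip_force': 0.0, 'width': 1.0037557484780741}
```

View pics/top0.png

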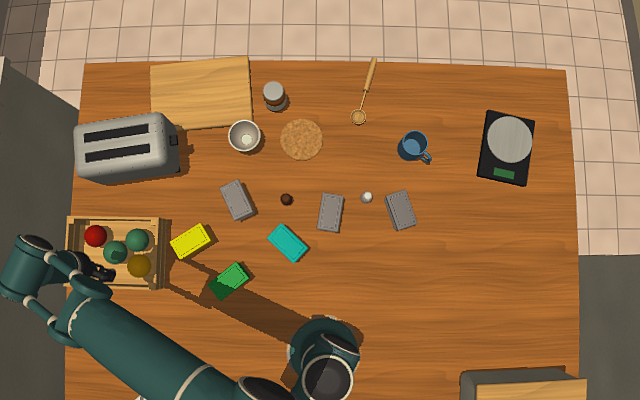

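View pics/side0.png

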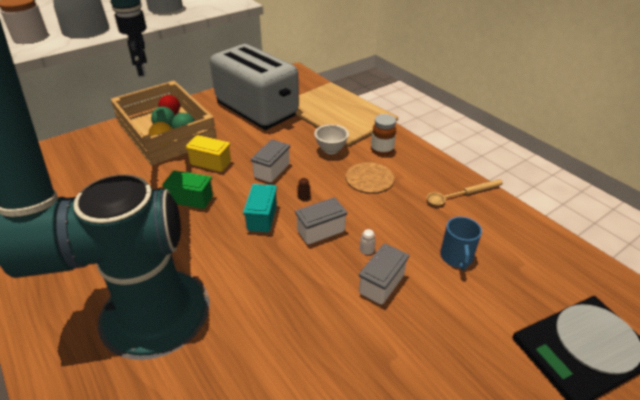

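Top view: three white tubs with grey lids stand at about (238,200), (330,212) and (400,210). The look-alikes are yellow (190,241), turquoise (288,243) and green (229,280), and I'll leave them alone. The trivet is at (301,139), the pepper pot at (287,199) and the salt pot at (367,197). I'll enlarge the tub area to confirm.

```bash
python3 - <<'E'
import cv2
im=cv2.imread("pics/top0.png")[110:250,210:430]
cv2.imwrite("pics/crop0.png",cv2.resize(im,(792,504),interpolation=cv2.INTER_CUBIC))
E
```

```text
(no output)
```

View pics/crop0.png

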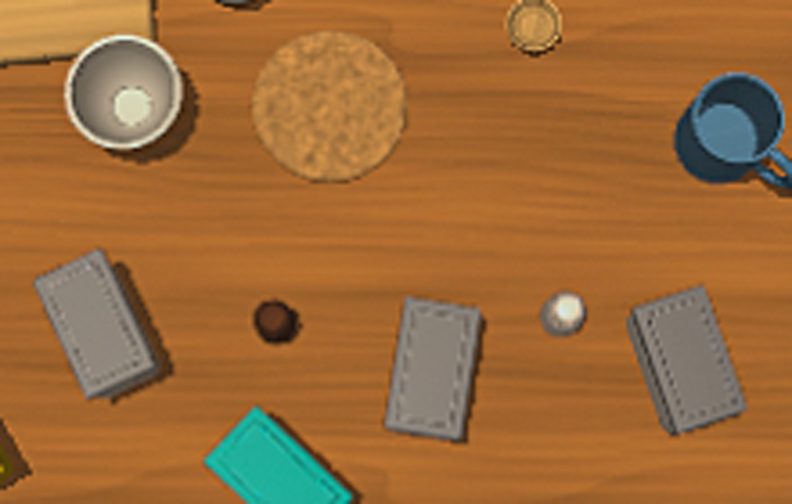

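The crop shows three white tubs with grey lids. Lid centres are near crop (95,322), (434,367) and (692,360). The trivet is centred at (330,106), pepper is at (277,322) and salt at (565,315).

```bash
cat > h.py <<'E'
import numpy as np,cv2
from scipy.spatial.transform import Rotation as R
def ray(c,u,v,z):
    D=np.array([c["k1"],0,0,0.])
    x,y=cv2.undistortPoints(np.array([[[u,v]]],float),c["K"],D)[0,0]
    d=c["T"][:3,:3]@[x,y,1]; o=c["T"][:3,3]
    return o+d*(z-o[2])/d[2]
def shift(st,goal,Rg=None):
    """units for play_rows from measured pose to goal"""
    Rt=R.from_rotvec(st["tcp_rot"])
    s=Rt.inv().apply(np.array(goal)-st["tool_pos"])/0.25
    t=(Rt.inv()*Rg).as_rotvec()/np.radians(45) if Rg is not None else np.zeros(3)
    return s.round(3),t.round(3)
def down(yaw_y):
    """tool z down, tool y along world heading yaw_y"""
    y=np.array([np.cos(yaw_y),np.sin(yaw_y),0]);z=np.array([0,0,-1.]);x=np.cross(y,z)
    return R.from_matrix(np.c_[x,y,z])
E
python3 - <<'E'
from h import *
from workcell import cams,bot
c=cams.read_camera("top")
f=lambda p,z:ray(c,210+(p[0]-1.3)/3.6,110+(p[1]-1.3)/3.6,z)
T={'L':[(37,281),(98,251),(154,360),(90,388)],'M':[(406,298),(482,308),(464,434),(386,426)],'Rr':[(640,308),(704,287),(745,408),(682,430)]}
for n,P in T.items():
    w=np.array([f(p,0.072) for p in P])[:,:2]
    e=[np.linalg.norm(w[i]-w[(i+1)%4]) for i in range(4)]
    m=cv2.minAreaRect((w*1000).astype(np.float32))
    l=(w[0]-w[3])+(w[1]-w[2])
    print(n,w.mean(0).round(3),np.round(e,3),"yaw",np.arctan2(l[1],l[0]).round(3))
print("trivet",f((330,106),.008),"edges",f((252,106),.008),f((406,106),.008))
for n,p,z in [("pepper",(277,318),.06),("salt",(567,308),.06),("mill",(124,92),.062),("jar",(242,0),.11),("mug",(737,115),.092)]: print(n,f(p,z).round(3))
s=bot.read_state(); print(s["tool_pos"],R.from_rotvec(s["tcp_rot"]).as_matrix().round(3))
# side view check
d=cams.read_camera("side")
for n,(u,v) in {'L':(271,153),'M':(321,212),'R':(385,267)}.items(): print(n,ray(d,u,v,.072).round(3))
E
```

```text
L [0.471 0.275] [0.058 0.106 0.059 0.103] yaw 0.494
M [ 0.435 -0.014] [0.065 0.108 0.066 0.11 ] yaw -0.141
Rr [ 0.444 -0.234] [0.058 0.109 0.057 0.109] yaw 0.322
trivet [0.67531462 0.07891306 0.008     ] edges [0.67465423 0.14941366 0.008     ] [0.67607297 0.0102967  0.008     ]
pepper [0.476 0.12  0.06 ]
salt [ 0.487 -0.128  0.06 ]
mill [0.673 0.258 0.062]
jar [0.741 0.153 0.11 ]
mug [ 0.651 -0.271  0.092]
[0.26495835 0.62020609 0.2302221 ] [[-0.92   0.393 -0.001]
 [ 0.393  0.92  -0.002]
 [ 0.    -0.002 -1.   ]]
L [0.463 0.263 0.072]
M [ 0.43  -0.02   0.072]
R [ 0.436 -0.243  0.072]
```

```bash
python3 - <<'E'
from h import *
from workcell import bot
s=bot.read_state()
print(shift(s,(.471,.275,.13),down(.494+np.pi/2)), shift(s,(.471,.275,.018)))
E
```

```text
(array([-1.3  , -0.946,  0.403]), array([-2.000e-03, -1.000e-03, -1.143e+00])) (array([-1.3  , -0.945,  0.851]), array([0., 0., 0.]))
```

Request:
play_rows --rows '[[[-0.15,-0.11,0],[0,0,-0.1]],[[-0.3,-0.22,0],[0,0,-0.22]],[[-0.45,-0.33,0],[0,0,-0.34]],[[-0.6,-0.44,0],[0,0,-0.46]],[[-0.7,-0.51,0],[0,0,-0.57]],[[-0.8,-0.58,0],[0,0,-0.68]],[[-0.8,-0.58,0],[0,0,-0.7]],[[-0.8,-0.58,0],[0,0,-0.7]],[[-0.8,-0.58,0],[0,0,-0.7]]]' --claw 1

```text
time: 0.95
tool_pos: [0.3922, 0.4089, 0.2313]
tcp_rot: [0.226, -3.133, -0.001]
wrist_force: [0.4, 0.0, -0.2]
width: 0.998
grip_force: 0.0
```

```bash
python3 - <<'E'
from h import *
from workcell import bot
s=bot.read_state();print(s["tool_pos"],s["torque"],s["wrist_force"])
print(shift(s,(.471,.275,.13),down(.494+np.pi/2)))
E
```

```text
[0.3921693  0.40888877 0.23134254] [ 0.00949262 -0.01260247 -0.0099265 ] [ 0.37352359  0.01960322 -0.15097456]
(array([-0.235, -0.575,  0.405]), array([ 0.001, -0.   , -0.446]))
```

Request:
play_rows --rows '[[[-0.06,-0.14,0.05],[0,0,-0.11]],[[-0.12,-0.28,0.15],[0,0,-0.23]],[[-0.18,-0.43,0.25],[0,0,-0.34]],[[-0.235,-0.575,0.35],[0,0,-0.446]],[[-0.235,-0.575,0.405],[0,0,-0.446]],[[-0.235,-0.575,0.405],[0,0,-0.446]],[[-0.235,-0.575,0.405],[0,0,-0.446]]]'

```text
time: 1.53
tool_pos: [0.4698, 0.2755, 0.1285]
tcp_rot: [0.769, -3.042, 0.0]
wrist_force: [-1.0, 1.1, 0.3]
width: 1.002
grip_force: 0.0
```

```bash
python3 - <<'E'
from h import *
from workcell import bot,cams
s=bot.read_state();print(s["tool_pos"])
print(shift(s,(.471,.275,.018),down(.494+np.pi/2)))
a=cams.read_camera("top")["image"][120:270,190:340,::-1];b=cams.read_camera("side")["image"][70:220,190:340,::-1]
cv2.imwrite("pics/h1.png",cv2.resize(np.hstack([a,b]),(800,400),interpolation=cv2.INTER_CUBIC))
E
```

```text
[0.46984678 0.27549785 0.12851258]
(array([-0.005, -0.004,  0.442]), array([ 0.001, -0.005,  0.002]))
```

View pics/h1.png

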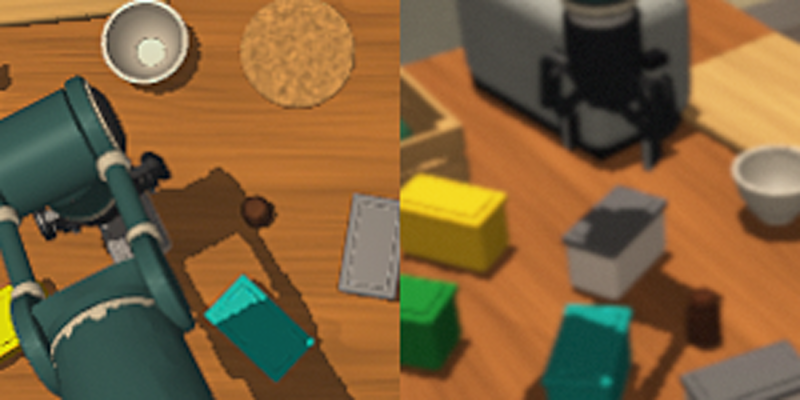

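The gripper hovers over the left tub. In the side half its finger tips at (570,145) and (648,160) straddle the lid at (615,220), so I'll descend and grip.

Request:
play_rows --rows '[[[-0.005,-0.004,0.08],[0,0,0]],[[-0.005,-0.004,0.16],[0,0,0]],[[-0.005,-0.004,0.24],[0,0,0]],[[-0.005,-0.004,0.32],[0,0,0]],[[-0.005,-0.004,0.4],[0,0,0]],[[-0.005,-0.004,0.435],[0,0,0]],[[-0.005,-0.004,0.435],[0,0,0]],[[-0.005,-0.004,0.435],[0,0,0]]]'

```text
time: 2.3
tool_pos: [0.4731, 0.2762, 0.0222]
tcp_rot: [-0.773, 3.044, 0.001]
wrist_force: [0.2, 0.7, 0.7]
width: 1.001
grip_force: 0.0
```

Request:
play_rows --rows '[[[0,0,0],[0,0,0]],[[0,0,0],[0,0,0]],[[0,0,0],[0,0,0]],[[0,0,0],[0,0,0]],[[0,0,0],[0,0,0]],[[0,0,0],[0,0,0]],[[0,0,0],[0,0,0]],[[0,0,0],[0,0,0]],[[0,0,0],[0,0,0]],[[0,0,0],[0,0,0]]]' --claw -1 --newtons 60

```text
time: 3.13
tool_pos: [0.4746, 0.2763, 0.0237]
tcp_rot: [-0.77, 3.041, 0.003]
wrist_force: [-0.9, 2.7, 6.4]
width: 0.747
grip_force: 66.8
```

Request:
play_rows --rows '[[[0,0,-0.03],[0,0,0]],[[0,0,-0.08],[0,0,0]],[[0,0,-0.16],[0,0,0]],[[0,0,-0.24],[0,0,0]],[[0,0,-0.32],[0,0,0]],[[0,0,-0.4],[0,0,0]],[[0,0,-0.46],[0,0,0]],[[0,0,-0.48],[0,0,0]],[[0,0,-0.48],[0,0,0]],[[0,0,-0.48],[0,0,0]],[[0,0,-0.48],[0,0,0]],[[0,0,-0.48],[0,0,0]]]'

```text
time: 4.13
tool_pos: [0.4716, 0.2742, 0.1396]
tcp_rot: [0.771, -3.042, 0.001]
wrist_force: [-0.1, 0.4, -3.8]
width: 0.742
grip_force: 66.4
```

```bash
cat > st.py <<'E'
from h import *
from workcell import bot
s=bot.read_state();Rt=R.from_rotvec(s["tcp_rot"])
print(s["tool_pos"].round(4),"F tool",Rt.inv().apply(s["wrist_force"]).round(2),"M tool",Rt.inv().apply(s["torque"]).round(3),"w",s["width"].round(3),s["grip_force"],"zaxis",Rt.as_matrix()[:,2].round(3),"q6",s["q"][5].round(2))
E
python3 st.py
```

```text
Traceback (most recent call last):
  File "st.py", line 4, in <module>
    print(s["tool_pos"].round(4),"F tool",Rt.inv().apply(s["wrist_force"]).round(2),"M tool",Rt.inv().apply(s["torque"]).round(3),"w",s["width"].round(3),s["grip_force"],"zaxis",Rt.as_matrix()[:,2].round(3),"q6",s["q"][5].round(2))
                                                                                                                                      ^^^^^^^^^^^^^^^^
AttributeError: 'float' object has no attribute 'round'
```

Request:
play_rows --rows '[[[-0.12,0,0],[0,0,0]],[[-0.24,0,0],[0,0,0]],[[-0.36,0,0],[0,0,0]],[[-0.24,0,0],[0,0,0]],[[-0.12,0,0],[0,0,0]],[[0,0,0],[0,0,0]],[[-0.12,0,0],[0,0,0]],[[-0.24,0,0],[0,0,0]],[[-0.36,0,0],[0,0,0]],[[-0.24,0,0],[0,0,0]],[[-0.12,0,0],[0,0,0]],[[0,0,0],[0,0,0]],[[-0.12,0,0],[0,0,0]],[[-0.24,0,0],[0,0,0]],[[-0.36,0,0],[0,0,0]],[[-0.24,0,0],[0,0,0]],[[-0.12,0,0],[0,0,0]],[[0,0,0],[0,0,0]],[[0,0,0],[0,0,0]]]'

```text
time: 5.72
tool_pos: [0.4655, 0.2711, 0.1367]
tcp_rot: [0.769, -3.033, 0.005]
wrist_force: [-1.1, -0.8, -4.4]
width: 0.739
grip_force: 75.3
```

Request:
play_rows --rows '[[[0,0,0],[0,0.06,0]],[[0,0,0],[0,0.13,0]],[[0,0,0],[0,0.13,0]],[[0,0,0],[0,0.13,0]],[[0,0,0],[0,0.13,0]],[[0,0,0],[0,0.13,0]],[[0,0,0],[0,0.13,0]],[[0,0,0],[0,0.13,0]],[[0,0,0],[0,0.13,0]],[[0,0,0],[0,0.13,0]],[[0,0,0],[0,0.13,0]],[[0,0,0],[0,0.13,0]]]'

```text
time: 6.72
tool_pos: [0.4728, 0.2748, 0.1414]
tcp_rot: [0.747, -2.949, 0.038]
wrist_force: [-0.6, -0.4, -3.2]
width: 0.738
grip_force: 75.3
```

```bash
sed -i 's/s\["width"\].round(3)/s["width"]/' st.py; python3 st.py
```

```text
[0.4728 0.2748 0.1414] F tool [ 0.36 -0.04  3.24] M tool [-0.034 -0.148 -0.059] w 0.7384982300561406 75.29722094535828 zaxis [-0.089 -0.048 -0.995] q6 -1.58
```

Request:
play_rows --rows '[[[0,0,0],[0,-0.1,0]],[[0,0,0],[0,-0.2,0]],[[0,0,0],[0,-0.26,0]],[[0,0,0],[0,-0.26,0]],[[0,0,0],[0,-0.26,0]],[[0,0,0],[0,-0.26,0]],[[0,0,0],[0,-0.26,0]],[[0,0,0],[0,-0.26,0]],[[0,0,0],[0,-0.26,0]],[[0,0,0],[0,-0.26,0]],[[0,0,0],[0,-0.26,0]],[[0,0,0],[0,-0.26,0]],[[0,0,0],[0,-0.26,0]]]'

```text
time: 7.8
tool_pos: [0.4728, 0.2748, 0.1412]
tcp_rot: [-0.747, 2.949, 0.038]
wrist_force: [0.0, -0.4, -4.0]
width: 0.742
grip_force: 75.3
```

```bash
python3 st.py
```

```text
[0.4728 0.2748 0.1412] F tool [ 0.55 -0.34  3.95] M tool [-0.025  0.089  0.043] w 0.742112786748781 75.29467105865479 zaxis [ 0.089  0.048 -0.995] q6 -1.59
```

```bash
cat > av.py <<'E'
from h import *
from workcell import bot,cams
M=[];F=[]
for i in range(10):
    cams.read_camera("side"); s=bot.read_state();Rt=R.from_rotvec(s["tcp_rot"])
    M.append(Rt.inv().apply(s["torque"]));F.append(Rt.inv().apply(s["wrist_force"]))
print(s["time"],"F",np.mean(F,0).round(2),"M",np.mean(M,0).round(3),"sd",np.std(M,0).round(3),"z",Rt.as_matrix()[:,2].round(3),s["tool_pos"].round(4))
E
python3 av.py
```

```text
8.3 F [0.33 0.05 3.58] M [ 0.01   0.103 -0.003] sd [0.037 0.028 0.035] z [ 0.09   0.049 -0.995] [0.4728 0.2748 0.1413]
```

Request:
play_rows --rows '[[[0,0,0],[0,0.02,0]],[[0,0,0],[0,0.04,0]],[[0,0,0],[0,0.06,0]],[[0,0,0],[0,0.08,0]],[[0,0,0],[0,0.1,0]],[[0,0,0],[0,0.115,0]],[[0,0,0],[0,0.13,0]],[[0,0,0],[0,0.13,0]],[[0,0,0],[0,0.13,0]],[[0,0,0],[0,0.13,0]]]'

```text
time: 9.13
tool_pos: [0.4727, 0.2748, 0.1412]
tcp_rot: [0.771, -3.045, 0.0]
wrist_force: [-1.1, -0.3, -2.4]
width: 0.74
grip_force: 75.3
```

```bash
python3 av.py
```

```text
9.6333 F [-0.11  0.17  3.54] M [-0.    -0.003  0.011] sd [0.031 0.037 0.032] z [ 0.  0. -1.] [0.4728 0.2748 0.1413]
```

Request:
play_rows --rows '[[[0,0,0],[0,0.06,0]],[[0,0,0],[0,0.13,0]],[[0,0,0],[0,0.13,0]],[[0,0,0],[0,0.13,0]],[[0,0,0],[0,0.13,0]],[[0,0,0],[0,0.13,0]],[[0,0,0],[0,0.13,0]],[[0,0,0],[0,0.13,0]],[[0,0,0],[0,0.13,0]],[[0,0,0],[0,0.11,0]],[[0,0,0],[0,0.09,0]],[[0,0,0],[0,0.07,0]],[[0,0,0],[0,0.05,0]],[[0,0,0],[0,0.03,0]],[[0,0,0],[0,0.015,0]],[[0,0,0],[0,0,0]],[[0,0,0],[0,0,0]],[[0,0,0],[0,0,0]],[[0,0,0],[0,0,0]]]'

```text
time: 11.22
tool_pos: [0.4728, 0.2749, 0.1414]
tcp_rot: [-0.772, 3.045, 0.0]
wrist_force: [-0.3, -0.2, -3.2]
width: 0.747
grip_force: 75.4
```

```bash
python3 av.py
```

```text
11.7167 F [0.13 0.14 3.39] M [-0.008  0.001 -0.005] sd [0.033 0.028 0.021] z [-0. -0. -1.] [0.4728 0.2748 0.1412]
```

At level after each dip the left tub gives no moment (−0.003 and +0.001 N m), so it is packed. I'll set it back.

Request:
play_rows --rows '[[[0,0,0.06],[0,0,0]],[[0,0,0.14],[0,0,0]],[[0,0,0.22],[0,0,0]],[[0,0,0.3],[0,0,0]],[[0,0,0.36],[0,0,0]],[[0,0,0.4],[0,0,0]],[[0,0,0.42],[0,0,0]],[[0,0,0.44],[0,0,0]],[[0,0,0.45],[0,0,0]],[[0,0,0.46],[0,0,0]],[[0,0,0.47],[0,0,0]],[[0,0,0.475],[0,0,0]],[[0,0,0.475],[0,0,0]],[[0,0,0.475],[0,0,0]]]'

```text
time: 12.88
tool_pos: [0.4738, 0.2754, 0.0244]
tcp_rot: [-0.771, 3.044, 0.001]
wrist_force: [-0.9, -1.7, 5.2]
width: 0.741
grip_force: 76.4
```

```bash
python3 st.py
```

```text
[0.4738 0.2754 0.0244] F tool [ 1.61 -1.01 -5.21] M tool [ 0.073  0.747 -0.006] w 0.7407138914407455 76.41609191894531 zaxis [ 0.002  0.001 -1.   ] q6 -1.59
```

Request:
play_rows --rows '[[[0,0,0],[0,0,0]],[[0,0,0],[0,0,0]],[[0,0,0],[0,0,0]],[[0,0,0],[0,0,0]],[[0,0,0],[0,0,0]],[[0,0,-0.06],[0,0,0]],[[0,0,-0.16],[0,0,0]],[[0,0,-0.28],[0,0,0]],[[0,0,-0.4],[0,0,0]],[[0,0,-0.48],[0,0,0]],[[0,0,-0.48],[0,0,0]],[[0,0,-0.48],[0,0,0]]]' --claw 1

```text
time: 13.88
tool_pos: [0.4739, 0.2754, 0.1441]
tcp_rot: [-0.771, 3.042, 0.001]
wrist_force: [0.2, -0.7, -0.2]
width: 1.0
grip_force: 0.0
```

```bash
python3 - <<'E'
from h import *
from workcell import bot,cams
s=bot.read_state();print(s["tool_pos"],s["width"])
print(shift(s,(.435,-.014,.14),down(-.141+np.pi/2)))
E
```

```text
[0.47389761 0.27543898 0.14414093] 0.9997323810996548
(array([ 0.688, -0.944,  0.014]), array([0.001, 0.005, 0.811]))
```

Request:
play_rows --rows '[[[0.07,-0.09,0],[0,0,0.08]],[[0.16,-0.22,0],[0,0,0.19]],[[0.25,-0.34,0],[0,0,0.3]],[[0.34,-0.47,0],[0,0,0.4]],[[0.43,-0.59,0],[0,0,0.51]],[[0.52,-0.71,0],[0,0,0.61]],[[0.6,-0.82,0],[0,0,0.71]],[[0.66,-0.9,0.01],[0,0,0.78]],[[0.688,-0.944,0.014],[0,0,0.811]],[[0.688,-0.944,0.014],[0,0,0.811]],[[0.688,-0.944,0.014],[0,0,0.811]]]'

```text
time: 14.8
tool_pos: [0.4326, -0.0149, 0.1374]
tcp_rot: [-0.223, -3.131, -0.001]
wrist_force: [-0.1, 0.5, -0.1]
width: 0.998
grip_force: 0.0
```

```bash
python3 - <<'E'
from h import *
from workcell import bot,cams
s=bot.read_state();print(s["tool_pos"])
print(shift(s,(.435,-.014,.018),down(-.141+np.pi/2)))
a=cams.read_camera("top")["image"][150:270,200:320,::-1];b=cams.read_camera("side")["image"][130:250,240:360,::-1]
cv2.imwrite("pics/h2.png",cv2.resize(np.hstack([a,b]),(800,400),interpolation=cv2.INTER_CUBIC))
E
```

```text
[ 0.43255339 -0.01488433  0.13735843]
(array([-0.011,  0.005,  0.477]), array([ 0.   , -0.004, -0.002]))
```

View pics/h2.png

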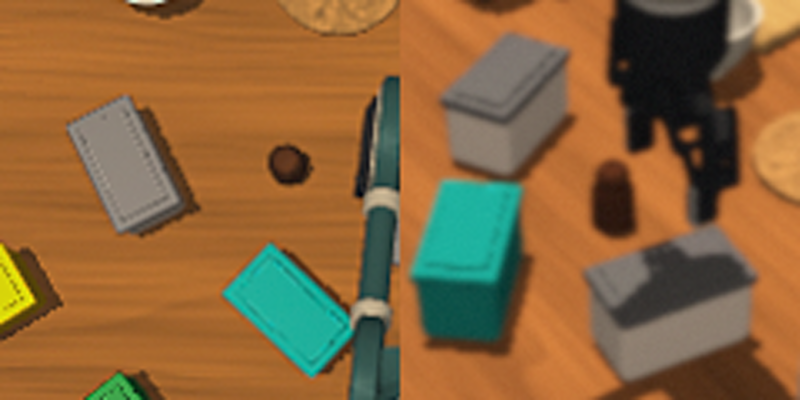

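The left tub stands upright in place, and pepper and turquoise are untouched. In the side half the gripper tips at (637,140) and (703,212) straddle the middle tub's lid at (672,270), so I'll descend.

Request:
play_rows --rows '[[[-0.011,0.005,0.08],[0,0,0]],[[-0.011,0.005,0.17],[0,0,0]],[[-0.011,0.005,0.26],[0,0,0]],[[-0.011,0.005,0.35],[0,0,0]],[[-0.011,0.005,0.43],[0,0,0]],[[-0.011,0.005,0.465],[0,0,0]],[[-0.011,0.005,0.465],[0,0,0]],[[-0.011,0.005,0.465],[0,0,0]]]'

```text
time: 15.57
tool_pos: [0.4367, -0.013, 0.0226]
tcp_rot: [-0.218, -3.133, -0.0]
wrist_force: [-0.7, -0.0, 0.2]
width: 0.999
grip_force: 0.0
```

Request:
play_rows --rows '[[[0,0,0],[0,0,0]],[[0,0,0],[0,0,0]],[[0,0,0],[0,0,0]],[[0,0,0],[0,0,0]],[[0,0,0],[0,0,0]],[[0,0,0],[0,0,0]],[[0,0,0],[0,0,0]],[[0,0,0],[0,0,0]],[[0,0,0],[0,0,0]]]' --claw -1 --newtons 60

```text
time: 16.32
tool_pos: [0.4386, -0.0137, 0.0245]
tcp_rot: [0.221, 3.13, 0.0]
wrist_force: [0.7, 1.9, 6.8]
width: 0.741
grip_force: 67.2
```

Request:
play_rows --rows '[[[0,0,-0.03],[0,0,0]],[[0,0,-0.08],[0,0,0]],[[0,0,-0.16],[0,0,0]],[[0,0,-0.24],[0,0,0]],[[0,0,-0.32],[0,0,0]],[[0,0,-0.4],[0,0,0]],[[0,0,-0.46],[0,0,0]],[[0,0,-0.48],[0,0,0]],[[0,0,-0.48],[0,0,0]],[[0,0,-0.48],[0,0,0]]]'

```text
time: 17.15
tool_pos: [0.4361, -0.0138, 0.1422]
tcp_rot: [-0.221, -3.133, 0.0]
wrist_force: [0.1, -0.4, -3.1]
width: 0.74
grip_force: 66.6
```

Request:
play_rows --rows '[[[-0.12,0,0],[0,0,0]],[[-0.24,0,0],[0,0,0]],[[-0.36,0,0],[0,0,0]],[[-0.24,0,0],[0,0,0]],[[-0.12,0,0],[0,0,0]],[[0,0,0],[0,0,0]],[[-0.12,0,0],[0,0,0]],[[-0.24,0,0],[0,0,0]],[[-0.36,0,0],[0,0,0]],[[-0.24,0,0],[0,0,0]],[[-0.12,0,0],[0,0,0]],[[0,0,0],[0,0,0]],[[-0.12,0,0],[0,0,0]],[[-0.24,0,0],[0,0,0]],[[-0.36,0,0],[0,0,0]],[[-0.24,0,0],[0,0,0]],[[-0.12,0,0],[0,0,0]],[[0,0,0],[0,0,0]],[[0,0,0],[0,0,0]]]'

```text
time: 18.73
tool_pos: [0.4286, -0.0128, 0.1379]
tcp_rot: [-0.22, -3.12, -0.001]
wrist_force: [-0.3, 0.2, -3.3]
width: 0.741
grip_force: 81.6
```

Request:
play_rows --rows '[[[0,0,0],[0,0.06,0]],[[0,0,0],[0,0.13,0]],[[0,0,0],[0,0.13,0]],[[0,0,0],[0,0.13,0]],[[0,0,0],[0,0.13,0]],[[0,0,0],[0,0.13,0]],[[0,0,0],[0,0.13,0]],[[0,0,0],[0,0.13,0]],[[0,0,0],[0,0.13,0]],[[0,0,0],[0,0.13,0]]]'

```text
time: 19.57
tool_pos: [0.4367, -0.0137, 0.1429]
tcp_rot: [-0.214, -3.033, -0.011]
wrist_force: [-0.9, -0.1, -3.0]
width: 0.742
grip_force: 81.5
```

```bash
python3 av.py
```

```text
20.0667 F [-0.49 -0.12  3.41] M [ 0.003 -0.033 -0.021] sd [0.022 0.031 0.033] z [-0.101  0.014 -0.995] [ 0.4368 -0.0137  0.1428]
```

Request:
play_rows --rows '[[[0,0,0],[0,-0.02,0]],[[0,0,0],[0,-0.04,0]],[[0,0,0],[0,-0.06,0]],[[0,0,0],[0,-0.08,0]],[[0,0,0],[0,-0.1,0]],[[0,0,0],[0,-0.115,0]],[[0,0,0],[0,-0.13,0]],[[0,0,0],[0,-0.13,0]],[[0,0,0],[0,-0.13,0]],[[0,0,0],[0,-0.13,0]]]'

```text
time: 20.9
tool_pos: [0.4369, -0.0138, 0.1429]
tcp_rot: [0.221, 3.134, 0.0]
wrist_force: [0.5, 0.9, -3.3]
width: 0.741
grip_force: 81.5
```

```bash
python3 av.py
```

```text
21.4 F [0.15 0.15 3.25] M [ 0.018  0.062 -0.006] sd [0.024 0.022 0.029] z [-0. -0. -1.] [ 0.4368 -0.0138  0.1427]
```

At level the middle tub now gives +0.062 N m, the sign a ball lying at the low end would give. I'll dip it the other way to confirm.

Request:
play_rows --rows '[[[0,0,0],[0,-0.06,0]],[[0,0,0],[0,-0.13,0]],[[0,0,0],[0,-0.13,0]],[[0,0,0],[0,-0.13,0]],[[0,0,0],[0,-0.13,0]],[[0,0,0],[0,-0.13,0]],[[0,0,0],[0,-0.13,0]],[[0,0,0],[0,-0.13,0]],[[0,0,0],[0,-0.13,0]],[[0,0,0],[0,-0.11,0]],[[0,0,0],[0,-0.09,0]],[[0,0,0],[0,-0.07,0]],[[0,0,0],[0,-0.05,0]],[[0,0,0],[0,-0.03,0]],[[0,0,0],[0,-0.015,0]],[[0,0,0],[0,0,0]],[[0,0,0],[0,0,0]],[[0,0,0],[0,0,0]],[[0,0,0],[0,0,0]]]'

```text
time: 22.98
tool_pos: [0.4367, -0.0137, 0.1427]
tcp_rot: [-0.221, -3.134, 0.0]
wrist_force: [-0.4, 0.5, -2.9]
width: 0.737
grip_force: 81.5
```

```bash
python3 av.py; python3 - <<'E'
from h import *
from workcell import bot
s=bot.read_state(); print(shift(s,(.677,.079,.14)))
E
```

```text
23.4833 F [-0.05  0.25  3.28] M [ 0.007 -0.069  0.001] sd [0.015 0.039 0.041] z [ 0. -0. -1.] [ 0.4368 -0.0138  0.1428]
(array([-0.899,  0.502,  0.011]), array([0., 0., 0.]))
```

Confirmed: ±0.065 N m that reverses with the dip, so the middle tub holds the ball. I'll shake it once more, brisker and longer, then carry it to the trivet.

Request:
play_rows --rows '[[[-0.13,0,0],[0,0,0]],[[-0.26,0,0],[0,0,0]],[[-0.39,0,0],[0,0,0]],[[-0.5,0,0],[0,0,0]],[[-0.37,0,0],[0,0,0]],[[-0.24,0,0],[0,0,0]],[[-0.11,0,0],[0,0,0]],[[0,0,0],[0,0,0]],[[-0.13,0,0],[0,0,0]],[[-0.26,0,0],[0,0,0]],[[-0.39,0,0],[0,0,0]],[[-0.5,0,0],[0,0,0]],[[-0.37,0,0],[0,0,0]],[[-0.24,0,0],[0,0,0]],[[-0.11,0,0],[0,0,0]],[[0,0,0],[0,0,0]],[[0,0,0],[0,0,0]],[[0,0,0],[0,0,0]]]'

```text
time: 24.98
tool_pos: [0.435, -0.0135, 0.1422]
tcp_rot: [-0.22, -3.132, -0.0]
wrist_force: [0.2, 0.0, -2.4]
width: 0.744
grip_force: 83.1
```

Request:
play_rows --rows '[[[-0.05,0.03,0],[0,0,0]],[[-0.12,0.07,0],[0,0,0]],[[-0.2,0.11,0],[0,0,0]],[[-0.28,0.155,0],[0,0,0]],[[-0.36,0.2,0],[0,0,0]],[[-0.44,0.245,0],[0,0,0]],[[-0.52,0.29,0],[0,0,0]],[[-0.6,0.335,0],[0,0,0]],[[-0.68,0.38,0],[0,0,0]],[[-0.76,0.425,0],[0,0,0]],[[-0.82,0.46,0],[0,0,0]],[[-0.87,0.485,0],[0,0,0]],[[-0.9,0.5,0],[0,0,0]],[[-0.9,0.5,0],[0,0,0]],[[-0.9,0.5,0],[0,0,0]],[[-0.9,0.5,0],[0,0,0]],[[-0.9,0.5,0],[0,0,0]],[[-0.9,0.5,0],[0,0,0]],[[-0.9,0.5,0],[0,0,0]]]'

```text
time: 26.57
tool_pos: [0.6766, 0.0782, 0.143]
tcp_rot: [-0.221, -3.134, 0.0]
wrist_force: [-0.1, 0.9, -2.9]
width: 0.743
grip_force: 83.2
```

```bash
python3 st.py; python3 - <<'E'
from h import *
from workcell import cams
a=cams.read_camera("top")["image"][90:290,200:450,::-1];b=cams.read_camera("side")["image"][90:290,230:480,::-1]
cv2.imwrite("pics/h3.png",cv2.resize(np.hstack([a,b]),(800,320),interpolation=cv2.INTER_CUBIC))
E
```

```text
[0.6766 0.0782 0.143 ] F tool [0.18 0.84 2.93] M tool [ 0.029 -0.02  -0.015] w 0.7434772114896091 83.20666819810867 zaxis [-0. -0. -1.] q6 -1.35
```

View pics/h3.png

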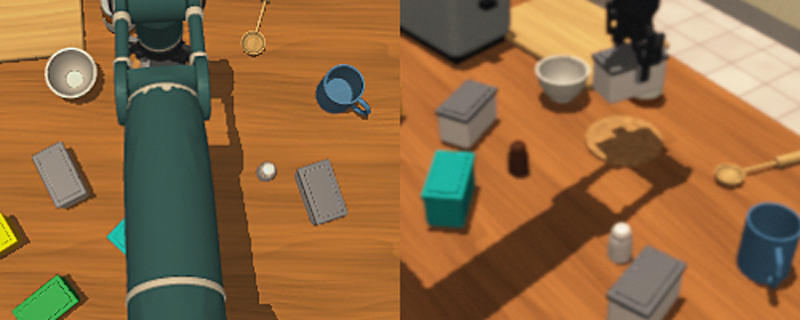

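The side half shows the tub at (630,75) held upright over the trivet (625,140). The other two tubs, the pots, mill and mug are where they were. I'm handing in.

```bash
python3 -c "
from workcell import bot
s=bot.read_state();print(abs(s['joint_vel']).max());print(bot.finish_job())"
```

```text
0.003717506312837718
the job is handed in; nothing more can be done
None
```

The middle tub is the one that rattles: its wrist moment flipped between +0.06 and −0.07 N m with each dip. I handed the job in with it held upright and still about 11 cm above the trivet. The left tub tested quiet and is back in place; the right tub was never touched.

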